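# Wedge the rocking laser controller

### The job

The white laser controller rocks because one of its feet, the one below the yellow dot, hangs over the notch in its base plate. Push the orange wedge along the bench, thin end first, under that hanging foot until it just takes up the gap, then press down firmly on the yellow dot, with about 10 N for about a second, to check that the controller no longer rocks, and take the hand away. Only push and press: do not lift the wedge or the controller, do not jack the controller out of level or shove it along, and leave the cups and other things on the bench alone.

Things in the scene. Friction and masses are not known exactly. Their poses are not given: they have to be found in the camera images.
- unit: white controller box, 180 (its x) by 230 mm (its y), 60 mm tall with its four round feet (20 mm across, 8 tall, at x +-70, y +-95 mm). Loose, 1.9 to 2.6 kg, heavier at its +x +y corner: stands level on three feet; over about 3.5 N on the yellow dot tips that corner down until it meets bench, plate or wedge, the dot swaying a few mm outwards. Origin: centre of footprint, at the foot bottoms, z up
- hanging_foot (a point): centre of the bottom of the hanging foot (x = -70, y = -95 mm of the unit). It hangs above the bare bench at the height of the base plate, which differs each time (7 to 12 mm) so that it must be felt. Pushing the wedge against it with about 10 N shoves the whole unit along
- press_spot (a point): yellow dot, 22 mm across, on top of the unit straight above the hanging foot, 60 mm above the foot bottom; the place to press
- plate: fixed black steel base plate under the unit, axes in line with it at the start; its top stands 7 to 12 mm above the bench (its origin, 12 mm below that top, lies up to 5 mm below the bench surface). Spans x and y from -110 to 110 and -130 to 130 mm, but the corner x < -20, y < -20 mm is cut out: bare bench, open to -x and -y. A fixed aluminium bar 30 mm tall stands along its +x edge
- wedge: orange wedge, 110 (its x) by 44 mm (its y), 90 g, flat on the bench, slides with about 1 N. Thin end x = +55 mm, 2 mm thick; rises at 10.3 degrees to the upright flat back end at x = -55 mm, 22 mm tall. Origin: centre of its underside. Starts pointing roughly along the unit's +y, thin end 60 to 130 mm from the foot. When its slope meets the foot the push stiffens; 4 to 5 N seats it
- wedge_slope (a point): middle of the wedge's sloping top face (12 mm above its underside); its z is square to that face, its x runs down the slope to the thin end. When the wedge is snug the centre of the foot bottom is 1.8 mm from this face, as the foot rests on its outer edge
- cup1: open steel cup, 42 mm across at the rim, 45 mm tall, a bystander; origin at the centre of its underside
- cup2: open steel cup, 42 mm across at the rim, 45 mm tall, a bystander; origin at the centre of its underside
- cup3: open steel cup, 42 mm across at the rim, 45 mm tall, a bystander; origin at the centre of its underside
- cup4: open steel cup, 42 mm across at the rim, 45 mm tall, a bystander; origin at the centre of its underside
- disc: white plastic sensor base, 100 mm across, 26 mm tall, a bystander; origin at the centre of its underside
- collar: blue plastic collar, 60 mm across, 22 mm tall, a bystander; origin at the centre of its underside
- screwdriver: screwdriver with a red handle, lying on the bench along its x, a bystander; origin under its middle
Mind the look-alikes: they are no part of the job. Several things look just like the wedge: the one meant starts farthest to the robot's left.

How it is judged:
By the outcome, as a careful person would: the job done as asked, in the order asked, and still so for the second after the job is handed in, with the robot touching nothing.
It also fails if it takes over 51 s, if anything falls off the work surface, if the arm or the gripper's body presses on something with over 40 N, if the wrist force passes 120 N, or if a joint passes its speed limit or range.

### The arm

A 6-joint arm with a two-finger parallel gripper is mounted at the origin on the work surface. World frame = base frame: x ahead of the robot, y to its left, z up, the work surface at z = 0. Lengths are in m, angles in rad, forces in N, time in s.
With the tool pointing down it reaches from about 0.35 to 0.975 m from the base axis. Payload 4.9 kg.
Tool frame: the origin (TCP) lies midway between the tips of the shut fingers; the grasp point (between the pads) lies ctrl.grip_depth behind it (ctrl.grip_depth is the distance from the TCP to the grasp point, in m); z points along the fingers, y is the line along which they close (so a half turn about z gives the same grasp; the last joint's range is limited). The gripper opens to 85 mm and grips with 20 to 120 N. Pads are 22 mm wide; open, the fingers measure 114 mm over their backs; the gripper's body (76 mm by 85 mm) begins 54 mm behind the grasp point. The pads swing forward as they close: fully open they stand 13 mm farther back than shut.
Start: joints at [1.193, 0.053, 1.613, -0, 1.476, -0.119], TCP at [0.16, 0.604, 0.203] pointing down, gripper open.
Joint ranges: [-3.01, 3.01], [-1.01, 2.22], [0.06, 2.58], [-1.02, 4.17], [0.09, 2.62], [-3.14, 3.14]. Speed limits (rad/s): [2.57, 2.57, 3.14, 3.14, 3.14, 3.14].

### API

Orientations are given as a rotation vector (axis times angle).
In Python, from station import ctrl, get_image, camera_model gives the robot as it stands. The module is installed in compiled form; this text tells all that it offers.
- The arm moves only by the shell command python3 -m crank 'ROWS' [FORCE]. ROWS is JSON, a list of rows, each a list of 7 numbers: the shift along the tool's x, y, z in mm, then the turn, a rotation vector about the tool's x, y, z in rad, then the opening, from -1 (shut) to 1 (fully open). A call has exactly 10 rows; each row shifts and turns the commanded pose from where the row before left it, along the tool's axes as they then stand; what a row does not reach is not made up. A row lasts 1/12 s, in which the tool goes at most 41.7 mm and 7.16 degrees, less where a joint would pass 70% of its speed; a pose out of reach is approached as far as the arm can. A call with a gripper value outside its range is refused whole. The fingers move at their own pace and stop on an object; FORCE is the grip in N (left out, the last holds). Time passes only in rows, so rows that do not move let the fingers close, or fill a call up. It gives the time, the measured TCP pose, the force, the opening and the grip force at its end, in the units of the state.
- ctrl.get_obs(): the state, without advancing time (a new reading comes with each control period).
- get_image(name): name is "scene" or "top"; returns the picture (384x512x3 uint8, red, green, blue); there is no depth.
- camera_model(name): a dict with "vertical_fov" (degrees; the focal length in pixels is half the picture's height over the tangent of half this angle, whatever the lens; pixels are square), "cx", "cy" (the principal point, pixels), "R" (3x3) and "t" (3): a world point X has camera coordinates R X + t. Camera axes: x right, y down, z forward; pixel columns grow to the right and rows downward; lengths in m; the calibration is good to about 2 mm. A picture is of the moment at which its call begins. camera_model takes no time and is no camera call.
- ctrl.finish_job(): hands the job in; it is judged then, once.
The state is a dict: "t": time; "q": joint angles; "dq": joint speeds; "effort": joint torques, N m; "tool_pos": TCP position; "tool_rot": TCP orientation; "contact_force": force on the tool from outside, world axes, zero at the start; "wrist_torque": the same for the moment, N m; "opening": finger opening in m; "grip_force": force on a finger pad.
Only numpy, scipy, OpenCV 4.12 (cv2) and the standard library are available. Lean on these libraries where they do the work, as an engineer would, in place of code of your own. Each camera call takes 0.05 s, during which the arm holds its last target. There are 200 camera calls.

## Working session

There is one attempt and no reset: what is moved stays moved. The work goes in short steps, Python scripts to look and compute and a shell command to move; the robot and the scene stay as the last step left them, time stands still between calls to the robot, and variables do not carry over. Pictures are saved under pics/ and viewed, at most 10 in all, crops included, and the job is handed in when it is done.

```bash
mkdir -p pics
python3 - <<'E'
from station import ctrl,get_image,camera_model
import cv2
for n in("scene","top"):
    cv2.imwrite(f"pics/{n}0.png",cv2.resize(get_image(n)[:,:,::-1],(768,576)))
    print(n,camera_model(n))
o=ctrl.get_obs();print(o["t"],o["tool_pos"],o["tool_rot"],o["opening"],ctrl.grip_depth)
E
```

```text
scene {'vertical_fov': 42.30142301484359, 'cx': 255.26470782937415, 'cy': 187.85978162566855, 'R': array([[ 0.74545553,  0.66639561, -0.01459264],
       [ 0.53867062, -0.6151832 , -0.57565926],
       [-0.39259395,  0.42126775, -0.81755946]]), 't': array([-0.42108763, -0.25529328,  1.67936717])}
top {'vertical_fov': 42.87191813775287, 'cx': 259.6645349224602, 'cy': 194.81046212235924, 'R': array([[ 0.00325293, -0.99977567,  0.0209293 ],
       [-0.98180481, -0.00716684, -0.1897576 ],
       [ 0.18986503, -0.01993122, -0.98160787]]), 't': array([-0.01440955,  0.58086614,  1.59499106])}
0.1 [0.15973522 0.60360933 0.20178763] [-4.05361096e-01 -3.11487645e+00  2.84625166e-03] 0.08528679445391193 0.0187
```

View pics/top0.png

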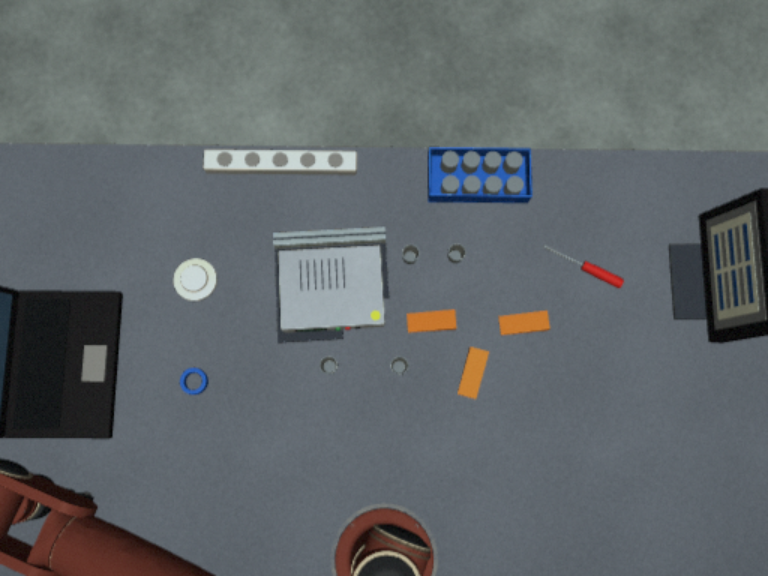

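View pics/scene0.png

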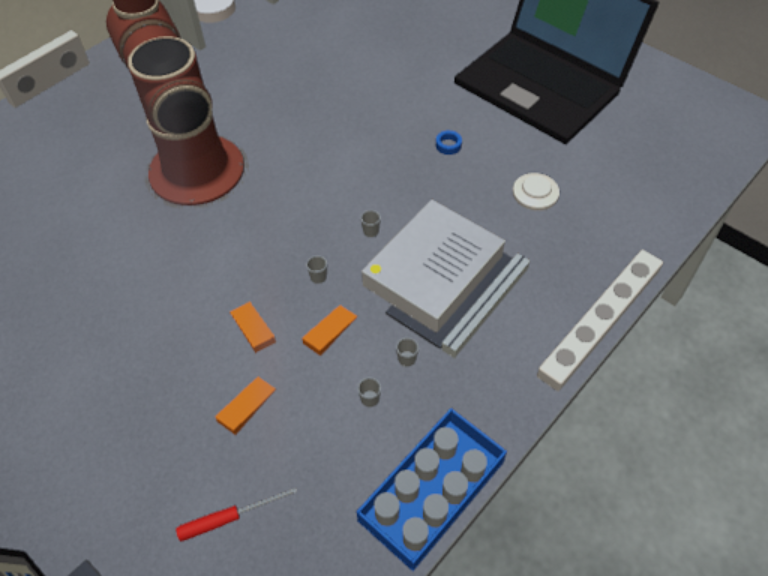

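The top view shows the yellow dot at about (375,315) in the 768-wide picture. The target wedge is the leftmost orange one at (432,321), with its thin end to the left. In the scene view they are at (376,269) and (330,329). Next I measure them.

```bash
cat > h.py <<'E'
from station import ctrl,get_image,camera_model
import cv2,numpy as np
def ray(n,uv):
    c=camera_model(n);f=192/np.tan(np.radians(c["vertical_fov"]/2))
    d=c["R"].T@np.array([(uv[0]-c["cx"])/f,(uv[1]-c["cy"])/f,1]);return -c["R"].T@c["t"],d
def onz(n,uv,z):
    o,d=ray(n,uv);return o+d*(z-o[2])/d[2]
def tri(a,b):
    (o,d),(p,e)=ray("top",a),ray("scene",b)
    s=np.linalg.lstsq(np.c_[d,-e],p-o,rcond=None)[0];x,y=o+s[0]*d,p+s[1]*e
    return (x+y)/2,np.linalg.norm(x-y)
def mask(im,lo,hi): return cv2.inRange(cv2.cvtColor(im,cv2.COLOR_RGB2HSV),lo,hi)
def blobs(im,lo,hi,amin):
    return [c for c in cv2.findContours(mask(im,lo,hi),cv2.RETR_EXTERNAL,cv2.CHAIN_APPROX_NONE)[0] if cv2.contourArea(c)>amin]
def cen(c): m=cv2.moments(c);return m["m10"]/m["m00"],m["m01"]/m["m00"]
OR=((6,150,80),(18,255,255));YE=((24,120,120),(35,255,255))
E
python3 - <<'E'
from h import *
np.set_printoptions(precision=4,suppress=True)
T,S=get_image("top"),get_image("scene")
yt=max(blobs(T,*YE,5),key=cv2.contourArea);ys=max(blobs(S,*YE,5),key=cv2.contourArea)
print("dot",tri(cen(yt),cen(ys)),onz("top",cen(yt),.0695),onz("scene",cen(ys),.0695))
for c in blobs(T,*OR,100):
    b=cv2.boxPoints(cv2.minAreaRect(c));print(cen(c),[onz("top",p,.002) for p in b],"z22",[onz("top",p,.022)[:2] for p in b], onz("top",cen(c),.012))
for c in blobs(S,*OR,100): print("s",cen(c),onz("scene",cen(c),.012),cv2.contourArea(c))
# unit top: bright region
g=mask(T,(0,0,135),(180,40,255))
for c in cv2.findContours(g,cv2.RETR_EXTERNAL,cv2.CHAIN_APPROX_NONE)[0]:
    if cv2.contourArea(c)>1500:
        r=cv2.minAreaRect(c);print("unit?",r,[onz("top",p,.0695)[:2] for p in cv2.boxPoints(r)])
# cups near
cv2.imwrite("pics/c1.png",cv2.resize(T[140:270,170:330][:,:,::-1],(800,650)[:2] if 0 else (736,598),interpolation=cv2.INTER_CUBIC))
E
```

```text
dot (array([0.5269, 0.0215, 0.0714]), np.float64(0.0010784817223339128)) [0.5276 0.0219 0.0695] [0.5256 0.022  0.0695]
(314.98238482384824, 248.04968383017163) [array([ 0.3601, -0.1653,  0.002 ]), array([ 0.466 , -0.1973,  0.002 ]), array([ 0.4541, -0.2395,  0.002 ]), array([ 0.3485, -0.207 ,  0.002 ])] z22 [array([ 0.359 , -0.1631]), array([ 0.4636, -0.1947]), array([ 0.4519, -0.2364]), array([ 0.3475, -0.2043])] [ 0.4062 -0.2012  0.012 ]
(349.15477855477855, 214.9263403263403) [array([ 0.5364, -0.265 ,  0.002 ]), array([ 0.5513, -0.3773,  0.002 ]), array([ 0.5075, -0.3811,  0.002 ]), array([ 0.4929, -0.2693,  0.002 ])] z22 [array([ 0.5332, -0.2615]), array([ 0.5479, -0.3725]), array([ 0.5047, -0.3762]), array([ 0.4902, -0.2658])] [ 0.5209 -0.3215  0.012 ]
(287.4608532583216, 213.76933895921238) [array([ 0.542 , -0.0516,  0.002 ]), array([ 0.5521, -0.162 ,  0.002 ]), array([ 0.5079, -0.165 ,  0.002 ]), array([ 0.4981, -0.0552,  0.002 ])] z22 [array([ 0.5388, -0.0507]), array([ 0.5487, -0.1598]), array([ 0.5051, -0.1628]), array([ 0.4953, -0.0543])] [ 0.5236 -0.1082  0.012 ]
s (162.6278153153153, 269.94819819819816) [ 0.5232 -0.3249  0.012 ] 592.0
s (218.65029000341178, 219.62231320368474) [ 0.526  -0.1129  0.012 ] 488.5
s (167.50205254515598, 216.82348111658456) [ 0.409  -0.2031  0.012 ] 406.0
unit? ((219.91896057128906, 191.12242126464844), (52.262603759765625, 68.88094329833984), 86.633544921875) [array([0.6718, 0.2445]), array([0.6878, 0.0127]), array([0.5093, 0.0014]), array([0.4943, 0.2286])]
```

View pics/c1.png

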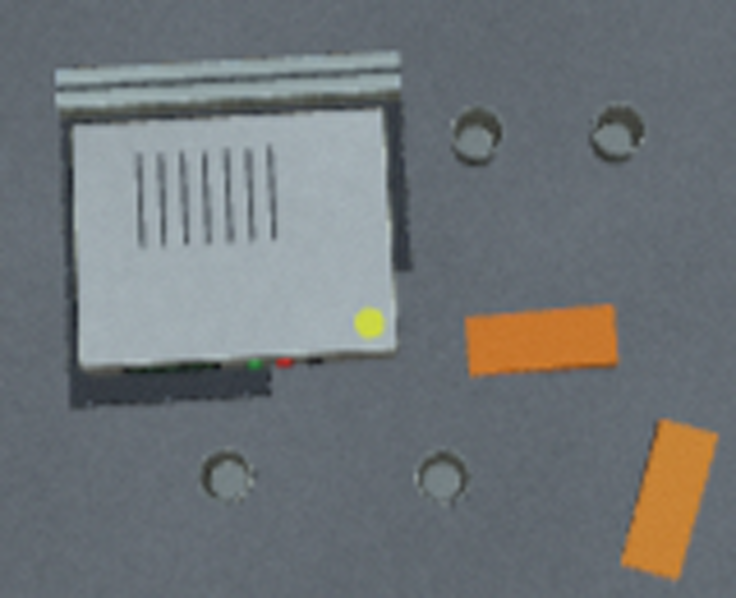

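The crop shows the dot near crop pixel (370,322) and the wedge at (540,340). The wedge is parallel to the unit but sits about 12 mm to the robot side of the foot's line. Cups stand at crop pixels (440,475) and (475,135). I'll nudge the wedge sideways first, using two parted fingers on its near side, then push from the back.

```bash
python3 -m crank '[[0,0,0,0,0,-0.11,-0.5],[0,0,0,0,0,-0.11,-0.5],[0,0,0,0,0,-0.103,-0.5],[-14,-38.5,0,0,0,0,-0.5],[-14,-38.5,0,0,0,0,-0.5],[-14,-38.5,0,0,0,0,-0.5],[-14,-38.5,0,0,0,0,-0.5],[-14,-38.5,0,0,0,0,-0.5],[-14,-38.5,0,0,0,0,-0.5],[-14,-38.5,0,0,0,0,-0.5]]'
python3 -m crank '[[-14,-38.5,0,0,0,0,-0.5],[-14,-38.5,0,0,0,0,-0.5],[-14,-38.5,0,0,0,0,-0.5],[-14,-38.5,0,0,0,0,-0.5],[-14,-38.5,0,0,0,0,-0.5],[-14,-38.5,0,0,0,0,-0.5],[-14,-38.5,0,0,0,0,-0.5],[-14,-38.5,0,0,0,0,-0.5],[-14,-38.5,0,0,0,0,-0.5],[-14,-38.5,0,0,0,0,-0.5]]'
python3 -m crank '[[-14,-38.5,0,0,0,0,-0.5],[-14,-38.5,0,0,0,0,-0.5],[0,0,20,0,0,0,-0.5],[0,0,20,0,0,0,-0.5],[0,0,20,0,0,0,-0.5],[0,0,20,0,0,0,-0.5],[0,0,0,0,0,0,-0.5],[0,0,0,0,0,0,-0.5],[0,0,0,0,0,0,-0.5],[0,0,0,0,0,0,-0.5]]'
python3 - <<'E'
from h import *
T=get_image("top");S=get_image("scene")
cv2.imwrite("pics/c2.png",np.hstack([cv2.resize(a[:,:,::-1],(400,400)) for a in (T[140:300,180:340],S[100:260,150:310])]))
print(ctrl.get_obs())
E
```

```text
t: 1.03
tool_pos: [0.2751, 0.3397, 0.2027]
tool_rot: [-0.102, 3.14, -0.0]
contact_force: [1.4, 0.5, 0.7]
opening: 0.0213
grip_force: 0.0
t: 1.87
tool_pos: [0.4397, -0.0359, 0.203]
tool_rot: [-0.1, 3.139, -0.0]
contact_force: [0.8, 0.5, -0.8]
opening: 0.0215
grip_force: 0.0
t: 2.7
tool_pos: [0.4735, -0.1091, 0.1249]
tool_rot: [-0.101, 3.137, -0.002]
contact_force: [0.2, 0.3, -0.5]
opening: 0.0213
grip_force: 0.0
{'t': 2.8, 'q': array([-3.79767910e-01, -2.30687381e-01,  2.01110792e+00, -2.83029152e-05,
        1.35818762e+00, -2.01500378e+00]), 'dq': array([-0.00162062, -0.00018969,  0.00641559, -0.00059407, -0.00171202,
       -0.00042   ]), 'effort': array([-1.52392080e-02, -2.54897976e+01, -3.55665779e+01, -9.77405216e-04,
       -3.60354257e-03,  1.90937442e-06]), 'tool_pos': array([ 0.47335763, -0.10905459,  0.12468523]), 'tool_rot': array([-1.01125431e-01,  3.13723897e+00, -1.91540950e-03]), 'contact_force': array([-0.82924855, -0.34613082,  0.14524771]), 'wrist_torque': array([ 0.01158658, -0.01096955, -0.00054119]), 'grip_force': 0.0, 'opening': 0.02143261191659868}
```

View pics/c2.png

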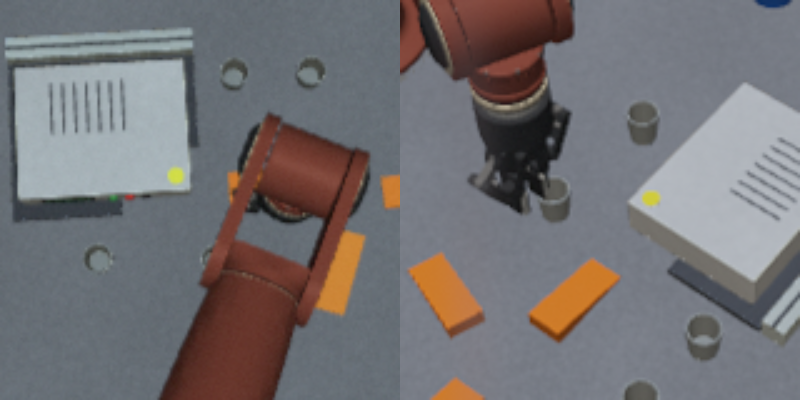

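```bash
python3 -m crank '[[0,0,25,0,0,0,-0.5],[0,0,25,0,0,0,-0.5],[0,0,25,0,0,0,-0.5],[0,0,25,0,0,0,-0.5],[0,0,15,0,0,0,-0.5],[0,0,0,0,0,0,-0.5],[0,0,0,0,0,0,-0.5],[-5,0,0,0,0,0,-0.5],[-5,0,0,0,0,0,-0.5],[0,0,0,0,0,0,-0.5]]'
python3 -m crank '[[-2,0,0,0,0,0,-0.5],[-2,0,0,0,0,0,-0.5],[-2,0,0,0,0,0,-0.5],[-2,0,0,0,0,0,-0.5],[-2,0,0,0,0,0,-0.5],[-2,0,0,0,0,0,-0.5],[-2,0,0,0,0,0,-0.5],[-2,0,0,0,0,0,-0.5],[-2,0,0,0,0,0,-0.5],[0,0,0,0,0,0,-0.5]]'
```

```text
t: 3.63
tool_pos: [0.485, -0.1088, 0.0102]
tool_rot: [-0.101, 3.136, -0.003]
contact_force: [0.2, 0.3, 0.5]
opening: 0.0213
grip_force: 0.0
t: 4.47
tool_pos: [0.5007, -0.107, 0.008]
tool_rot: [-0.101, 3.14, -0.0]
contact_force: [0.1, 0.0, -0.1]
opening: 0.0217
grip_force: 0.0
```

```bash
python3 -m crank '[[15,0,0,0,0,0,-0.5],[0,0,-30,0,0,0,-0.5],[0,0,-30,0,0,0,-0.5],[0,0,-20,0,0,0,-0.5],[0,-33,0,0,0,0,-0.5],[0,-33,0,0,0,0,-0.5],[0,-33,0,0,0,0,-0.5],[0,0,0,0,0,0.12,-0.5],[0,0,0,0,0,0.12,-0.5],[0,0,0,0,0,0.12,-0.5]]'
python3 -m crank '[[0,0,0,0,0,0.12,-0.5],[0,0,0,0,0,0.12,-0.5],[0,0,0,0,0,0.12,-0.5],[0,0,0,0,0,0.12,-0.5],[0,0,0,0,0,0.12,-0.5],[0,0,0,0,0,0.12,-0.5],[0,0,0,0,0,0.12,-0.5],[0,0,0,0,0,0.12,-0.5],[0,0,0,0,0,0.12,-0.5],[0,0,0,0,0,0.13,-0.5]]'
cat > m.py <<'E'
from h import *
import sys
np.set_printoptions(precision=4,suppress=True)
T,S=get_image("top"),get_image("scene")
yt=max(blobs(T,*YE,5),key=cv2.contourArea);ys=max(blobs(S,*YE,5),key=cv2.contourArea)
print("dot",tri(cen(yt),cen(ys)))
for c in blobs(T,*OR,60):
    b=cv2.boxPoints(cv2.minAreaRect(c));print(cv2.contourArea(c),"z2",[onz("top",p,.002)[:2] for p in b],"z22",[onz("top",p,.022)[:2] for p in b])
cv2.imwrite(f"pics/{sys.argv[1]}.png",np.hstack([cv2.resize(a[:,:,::-1],(400,400)) for a in (T[140:300,180:340],S[100:260,150:310])]))
o=ctrl.get_obs();print(o["t"],o["tool_pos"],o["tool_rot"],o["contact_force"])
E
python3 m.py c3
```

```text
t: 5.3
tool_pos: [0.4915, -0.2075, 0.0878]
tool_rot: [-0.474, -3.105, -0.0]
contact_force: [-0.8, -0.2, 0.2]
opening: 0.0213
grip_force: 0.0
t: 6.13
tool_pos: [0.4915, -0.2067, 0.0878]
tool_rot: [-2.149, -2.291, 0.0]
contact_force: [0.2, -0.7, 0.4]
opening: 0.0216
grip_force: 0.0
dot (array([0.5269, 0.0215, 0.0714]), np.float64(0.0010784817223339128))
356.0 z2 [array([ 0.5442, -0.0516]), array([ 0.5515, -0.1679]), array([ 0.5072, -0.1697]), array([ 0.5  , -0.054])] z22 [array([ 0.5409, -0.0507]), array([ 0.5481, -0.1656]), array([ 0.5043, -0.1674]), array([ 0.4972, -0.0531])]
6.2333 [ 0.4915 -0.2067  0.0878] [-2.1419 -2.2979  0.0002] [-0.3336  0.6217 -0.6626]
```

View pics/c3.png

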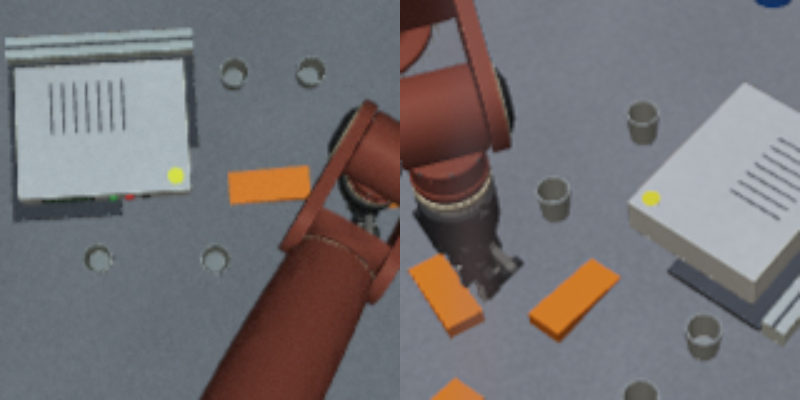

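The picture shows the wedge hardly moved: in the scene half it is still at about (575,298). The raised fingers passed over the slope, so I'll push it sideways again, lower and with shut fingers.

```bash
python3 -m crank '[[0,-10,0,0,0,0,-1],[28,0,0,0,0,0,-1],[28,0,0,0,0,0,-1],[28,0,0,0,0,0,-1],[0,0,28,0,0,0,-1],[0,0,28,0,0,0,-1],[0,0,24,0,0,0,-1],[0,0,4,0,0,0,-1],[0,0,0,0,0,0,-1],[0,0,0,0,0,0,-1]]'
python3 -m crank '[[0,3,0,0,0,0,-1],[0,3,0,0,0,0,-1],[0,3,0,0,0,0,-1],[0,2,0,0,0,0,-1],[0,2,0,0,0,0,-1],[0,2,0,0,0,0,-1],[0,2,0,0,0,0,-1],[0,2,0,0,0,0,-1],[0,2,0,0,0,0,-1],[0,0,0,0,0,0,-1]]'
python3 -m crank '[[0,0,0,0,0,0,-1],[0,-5,0,0,0,0,-0.9],[0,-5,-5,0,0,0,-0.5],[0,0,-30,0,0,0,-0.5],[0,0,-30,0,0,0,-0.5],[-30,0,0,0,0,0,-0.5],[-30,0,0,0,0,0,-0.5],[-30,0,0,0,0,0,-0.5],[-10,0,0,0,0,0,-0.5],[0,0,0,0,0,0,-0.5]]'
python3 m.py c4
```

```text
t: 7.07
tool_pos: [0.4761, -0.124, 0.0048]
tool_rot: [2.141, 2.298, 0.0]
contact_force: [0.4, 0.2, 0.3]
opening: -0.0002
grip_force: 0.0
t: 7.9
tool_pos: [0.4971, -0.1221, 0.0039]
tool_rot: [2.142, 2.298, 0.0]
contact_force: [0.1, 0.4, 0.2]
opening: -0.0001
grip_force: 0.0
t: 8.73
tool_pos: [0.4935, -0.2245, 0.0695]
tool_rot: [2.145, 2.294, -0.0]
contact_force: [0.2, -1.0, 1.0]
opening: 0.0212
grip_force: 0.0
dot (array([0.5269, 0.0215, 0.0714]), np.float64(0.0010784817223339128))
353.5 z2 [array([ 0.542 , -0.0516]), array([ 0.5521, -0.162 ]), array([ 0.5079, -0.165 ]), array([ 0.4981, -0.0552])] z22 [array([ 0.5388, -0.0507]), array([ 0.5487, -0.1598]), array([ 0.5051, -0.1628]), array([ 0.4953, -0.0543])]
8.8333 [ 0.4931 -0.222   0.0687] [-2.1423 -2.296  -0.0005] [-0.2718  0.4481  0.7915]
```

View pics/c4.png

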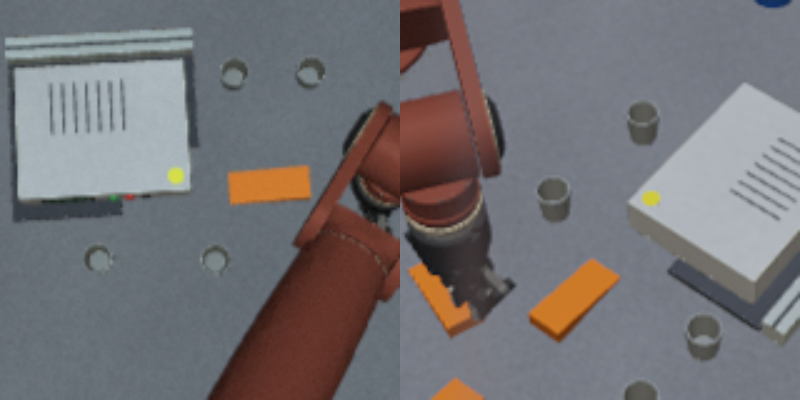

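The picture shows the wedge at the same place, about (270,184) in the top half. The fingertips are slimmer than I assumed and never reached it, so I'll go back and push further while tracking it in the scene view.

```bash
python3 -m crank '[[30,0,0,0,0,0,-1],[30,0,0,0,0,0,-1],[30,0,0,0,0,0,-1],[10,0,0,0,0,0,-1],[0,0,30,0,0,0,-1],[0,0,30,0,0,0,-1],[0,0,5,0,0,0,-1],[0,5,0,0,0,0,-1],[0,5,0,0,0,0,-1],[0,0,0,0,0,0,-1]]'
cat > w.py <<'E'
from h import *
S=get_image("scene")
for c in blobs(S,*OR,300):
    p=cen(c);X=onz("scene",p,.012)
    if X[1]>-.18 and X[0]>.45: print("wedge",X.round(4),cv2.contourArea(c))
E
python3 w.py
python3 -m crank '[[0,1.5,0,0,0,0,-1],[0,1.5,0,0,0,0,-1],[0,1.5,0,0,0,0,-1],[0,1.5,0,0,0,0,-1],[0,1.5,0,0,0,0,-1],[0,1.5,0,0,0,0,-1],[0,1.5,0,0,0,0,-1],[0,1.5,0,0,0,0,-1],[0,0,0,0,0,0,-1],[0,0,0,0,0,0,-1]]'
python3 w.py
```

```text
t: 9.67
tool_pos: [0.4993, -0.1228, 0.0061]
tool_rot: [2.139, 2.295, 0.002]
contact_force: [1.7, 0.2, -0.6]
opening: 0.0002
grip_force: 0.0
wedge [ 0.5261 -0.1132  0.012 ] 486.0
t: 10.55
tool_pos: [0.5087, -0.1213, 0.0038]
tool_rot: [-2.142, -2.298, 0.0]
contact_force: [0.5, 0.0, 0.6]
opening: -0.0001
grip_force: 0.0
wedge [ 0.5283 -0.1172  0.012 ] 423.0
```

```bash
python3 m.py c5
```

```text
dot (array([0.5269, 0.0215, 0.0714]), np.float64(0.0010784817223339128))
374.0 z2 [array([ 0.3595, -0.1641]), array([ 0.4666, -0.1927]), array([ 0.4553, -0.2388]), array([ 0.3484, -0.2097])] z22 [array([ 0.3584, -0.1619]), array([ 0.4643, -0.1901]), array([ 0.4531, -0.2357]), array([ 0.3474, -0.2069])]
356.5 z2 [array([ 0.5364, -0.265 ]), array([ 0.5513, -0.3773]), array([ 0.5075, -0.3811]), array([ 0.4929, -0.2693])] z22 [array([ 0.5332, -0.2615]), array([ 0.5479, -0.3725]), array([ 0.5047, -0.3762]), array([ 0.4902, -0.2658])]
10.7 [ 0.5086 -0.1213  0.0038] [-2.1422 -2.2977  0.0001] [ 0.9865 -0.0402 -0.3032]
```

View pics/c5.png

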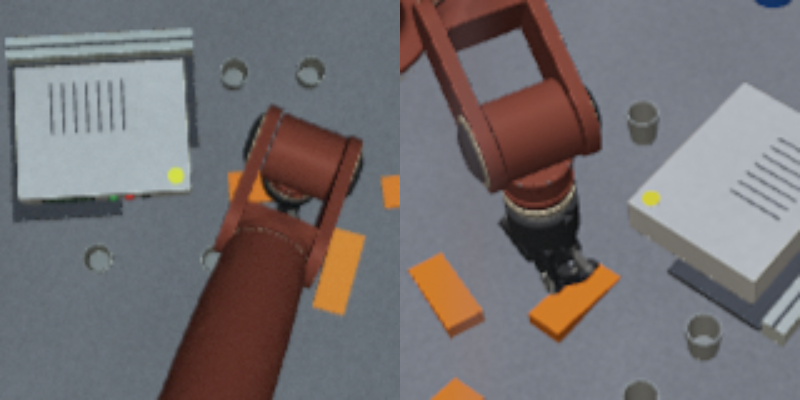

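The scene half still shows the wedge corners at (620,275) and (560,338), so the wedge has not moved and the finger is close to its near side. I'll check that against the scene camera.

Run:
```python
from h import *
S=get_image("scene")
for cxy,z in [((620,275),.0),((592,259),.002),((560,338),.0),((530,318),.022),((563,329),.022)]:
    print(cxy,onz("scene",(150+(cxy[0]-400)/2.5,100+cxy[1]/2.5),z).round(4))
def proj(n,X):
    c=camera_model(n);f=192/np.tan(np.radians(c["vertical_fov"]/2));p=c["R"]@X+c["t"];return p[0]/p[2]*f+c["cx"],p[1]/p[2]*f+c["cy"]
p=proj("scene",ctrl.get_obs()["tool_pos"]);print(p,"crop",400+(p[0]-150)*2.5,(p[1]-100)*2.5)
cv2.imwrite("pics/c6.png",cv2.resize(S[185:245,190:250][:,:,::-1],(600,600),interpolation=cv2.INTER_CUBIC))
print("in zoom",(p[0]-190)*10,(p[1]-185)*10)
```

```text
(620, 275) [ 0.5397 -0.0474  0.    ]
(592, 259) [ 0.5007 -0.0537  0.002 ]
(560, 338) [ 0.5462 -0.1538  0.    ]
(530, 318) [ 0.5131 -0.1655  0.022 ]
(563, 329) [ 0.5508 -0.1512  0.022 ]
(np.float64(212.50927933003965), np.float64(219.57118641330587)) crop 556.2731983250991 298.9279660332647
in zoom 225.09279330039647 345.71186413305867
```

View pics/c6.png

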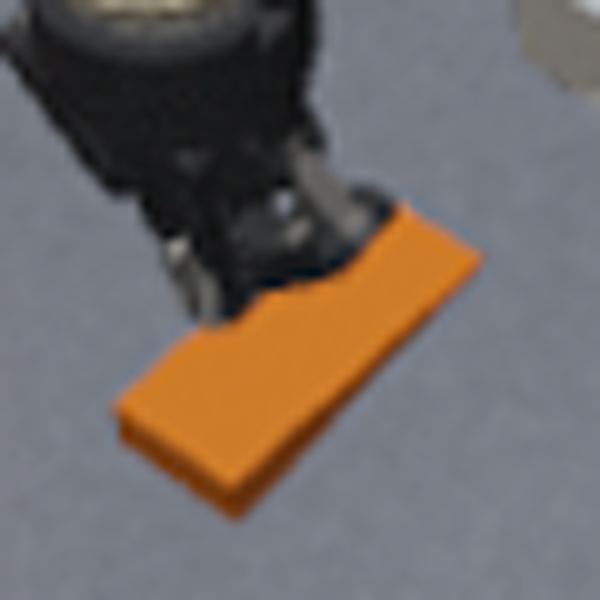

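The zoomed scene view shows the shut fingers just against the wedge's near side, around (280,290), with the wedge still unmoved. I'll push on from here.

```bash
python3 -m crank '[[0,1.5,0,0,0,0,-1],[0,1.5,0,0,0,0,-1],[0,1.5,0,0,0,0,-1],[0,1.5,0,0,0,0,-1],[0,1.5,0,0,0,0,-1],[0,1.5,0,0,0,0,-1],[0,1.5,0,0,0,0,-1],[0,1.5,0,0,0,0,-1],[0,0,0,0,0,0,-1],[0,0,0,0,0,0,-1]]'
python3 -m crank '[[0,-5,0,0,0,0,-1],[0,-5,-5,0,0,0,-0.5],[0,0,-30,0,0,0,-0.5],[0,0,-30,0,0,0,-0.5],[-30,0,0,0,0,0,-0.5],[-30,0,0,0,0,0,-0.5],[-30,0,0,0,0,0,-0.5],[-10,0,0,0,0,0,-0.5],[0,0,0,0,0,0,-0.5],[0,0,0,0,0,0,-0.5]]'
python3 m.py c7;python3 w.py
```

```text
t: 11.58
tool_pos: [0.5208, -0.1205, 0.0039]
tool_rot: [-2.142, -2.298, 0.0]
contact_force: [-0.6, -0.4, -0.2]
opening: -0.0002
grip_force: 0.0
t: 12.42
tool_pos: [0.5171, -0.2206, 0.0687]
tool_rot: [-2.143, -2.296, -0.001]
contact_force: [-0.2, 0.8, 0.1]
opening: 0.0209
grip_force: 0.0
dot (array([0.5269, 0.0215, 0.0714]), np.float64(0.0010784817223339128))
66.5 z2 [array([ 0.5289, -0.2709]), array([ 0.5291, -0.3058]), array([ 0.4976, -0.3049]), array([ 0.4974, -0.2701])] z22 [array([ 0.5257, -0.2675]), array([ 0.526 , -0.3019]), array([ 0.4948, -0.301 ]), array([ 0.4946, -0.2667])]
90.5 z2 [array([ 0.5504, -0.3344]), array([ 0.5507, -0.38  ]), array([ 0.505 , -0.3782]), array([ 0.5047, -0.3329])] z22 [array([ 0.547 , -0.3302]), array([ 0.5473, -0.3752]), array([ 0.5022, -0.3734]), array([ 0.5019, -0.3287])]
357.5 z2 [array([ 0.5425, -0.0516]), array([ 0.552 , -0.1642]), array([ 0.5078, -0.167 ]), array([ 0.4984, -0.0549])] z22 [array([ 0.5392, -0.0507]), array([ 0.5486, -0.162 ]), array([ 0.5049, -0.1647]), array([ 0.4957, -0.054 ])]
12.5167 [ 0.5172 -0.2196  0.0685] [-2.1406 -2.2977 -0.0003] [-0.0323  0.2609  0.3316]
wedge [ 0.5259 -0.1129  0.012 ] 487.5
```

The wedge still hasn't moved although the TCP swept past its side with no force. The tips may be higher than the pose says, so I'll feel for the bench at a clear spot.

```bash
python3 -m crank '[[0,0,30,0,0,0,-1],[0,0,30,0,0,0,-1],[0,0,3,0,0,0,-1],[0,0,1,0,0,0,-1],[0,0,1,0,0,0,-1],[0,0,1,0,0,0,-1],[0,0,0,0,0,0,-1],[0,0,0,0,0,0,-1],[0,0,0,0,0,0,-1],[0,0,0,0,0,0,-1]]'
python3 -m crank '[[0,0,1,0,0,0,-1],[0,0,1,0,0,0,-1],[0,0,1,0,0,0,-1],[0,0,0,0,0,0,-1],[0,0,0,0,0,0,-1],[0,0,0,0,0,0,-1],[0,0,0,0,0,0,-1],[0,0,0,0,0,0,-1],[0,0,0,0,0,0,-1],[0,0,0,0,0,0,-1]]'
```

```text
t: 13.4
tool_pos: [0.5182, -0.2212, 0.0037]
tool_rot: [2.142, 2.297, 0.0]
contact_force: [0.4, 0.8, 0.3]
opening: -0.0002
grip_force: 0.0
t: 14.23
tool_pos: [0.5178, -0.2209, -0.0]
tool_rot: [2.142, 2.298, 0.0]
contact_force: [-0.2, -0.0, 0.6]
opening: -0.0001
grip_force: 0.0
```

```bash
python3 -m crank '[[0,0,1,0,0,0,-1],[0,0,1,0,0,0,-1],[0,0,0,0,0,0,-1],[0,0,0,0,0,0,-1],[0,0,0,0,0,0,-1],[0,0,0,0,0,0,-1],[0,0,0,0,0,0,-1],[0,0,0,0,0,0,-1],[0,0,0,0,0,0,-1],[0,0,0,0,0,0,-1]]'
python3 - <<'E'
from h import *
S=get_image("scene");o=ctrl.get_obs()
c=camera_model("scene");f=192/np.tan(np.radians(c["vertical_fov"]/2));p=c["R"]@o["tool_pos"]+c["t"];u=p[0]/p[2]*f+c["cx"],p[1]/p[2]*f+c["cy"]
print(u,o["tool_pos"],o["contact_force"])
x,y=int(u[0]),int(u[1])
a=cv2.resize(S[y-40:y+20,x-30:x+50][:,:,::-1],(800,600),interpolation=cv2.INTER_CUBIC)
cv2.drawMarker(a,(int((u[0]-x+30.5)*10),int((u[1]-y+40.5)*10)),(0,255,0),0,20,1)
cv2.imwrite("pics/c8.png",a)
E
```

```text
t: 15.07
tool_pos: [0.5177, -0.2209, -0.0021]
tool_rot: [2.142, 2.298, 0.0]
contact_force: [0.1, -1.4, -0.1]
opening: 0.0001
grip_force: 0.0
(np.float64(189.90659129860893), np.float64(245.45711300112168)) [ 0.51773523 -0.22096823 -0.0020429 ] [ 0.16835167  0.68829414 -0.17896642]
```

View pics/c8.png

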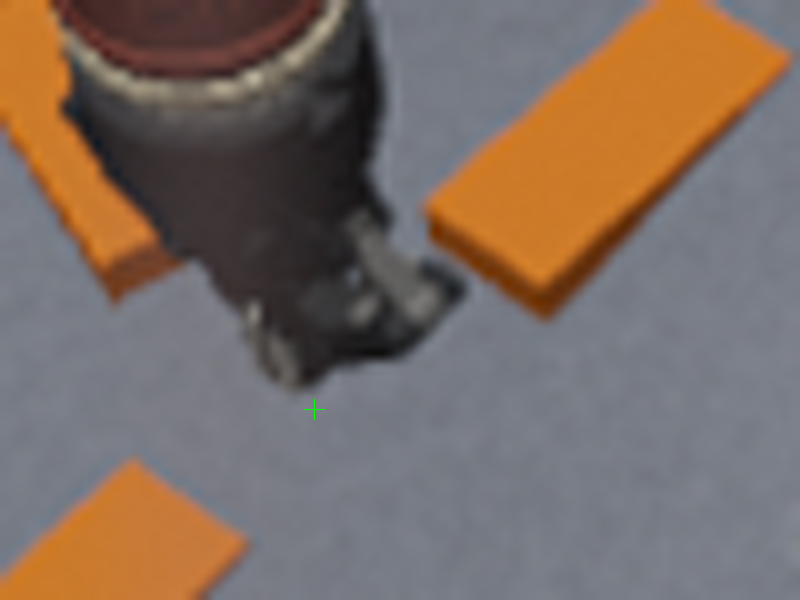

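The picture shows the gripper visibly above the bench. Its lowest dark edge is near (350,365), while the green mark for the reported TCP is at (314,409), and there is no contact even at z = -2 mm. The true tips are therefore well short of the nominal TCP, so I'll feel further down.

```bash
python3 -m crank '[[0,0,1,0,0,0,-1],[0,0,1,0,0,0,-1],[0,0,1,0,0,0,-1],[0,0,1,0,0,0,-1],[0,0,1,0,0,0,-1],[0,0,1,0,0,0,-1],[0,0,0,0,0,0,-1],[0,0,0,0,0,0,-1],[0,0,0,0,0,0,-1],[0,0,0,0,0,0,-1]]'; python3 -m crank '[[0,0,0.5,0,0,0,-1],[0,0,0.5,0,0,0,-1],[0,0,0.5,0,0,0,-1],[0,0,0.5,0,0,0,-1],[0,0,0,0,0,0,-1],[0,0,0,0,0,0,-1],[0,0,0,0,0,0,-1],[0,0,0,0,0,0,-1],[0,0,0,0,0,0,-1],[0,0,0,0,0,0,-1]]'
```

```text
t: 15.95
tool_pos: [0.5178, -0.221, -0.008]
tool_rot: [2.142, 2.298, 0.0]
contact_force: [0.4, 0.3, -0.2]
opening: -0.0
grip_force: 0.0
t: 16.78
tool_pos: [0.5177, -0.221, -0.0101]
tool_rot: [2.142, 2.298, -0.0]
contact_force: [0.6, 0.3, 0.0]
opening: 0.0
grip_force: 0.0
```

```bash
python3 -m crank '[[0,0,0.5,0,0,0,-1],[0,0,0.5,0,0,0,-1],[0,0,0.5,0,0,0,-1],[0,0,0.5,0,0,0,-1],[0,0,0.5,0,0,0,-1],[0,0,0.5,0,0,0,-1],[0,0,0,0,0,0,-1],[0,0,0,0,0,0,-1],[0,0,0,0,0,0,-1],[0,0,0,0,0,0,-1]]'
```

```text
t: 17.62
tool_pos: [0.5177, -0.221, -0.0131]
tool_rot: [2.142, 2.298, -0.0]
contact_force: [0.6, 0.2, 0.7]
opening: -0.0004
grip_force: 0.0
```

```bash
python3 -m crank '[[0,0,0.5,0,0,0,-1],[0,0,0.5,0,0,0,-1],[0,0,0.5,0,0,0,-1],[0,0,0.5,0,0,0,-1],[0,0,0.5,0,0,0,-1],[0,0,0.5,0,0,0,-1],[0,0,0,0,0,0,-1],[0,0,0,0,0,0,-1],[0,0,0,0,0,0,-1],[0,0,0,0,0,0,-1]]'
python3 - <<'E'
from h import *
S=get_image("scene")
a=cv2.resize(S[205:265,160:240][:,:,::-1],(800,600),interpolation=cv2.INTER_CUBIC)
T=get_image("top")
c=camera_model("scene");f=192/np.tan(np.radians(c["vertical_fov"]/2));
for X in ([.5177,-.221,0],[.5177,-.221,.02],[.5177,-.221,.1]):
    p=c["R"]@np.array(X)+c["t"];u=p[0]/p[2]*f+c["cx"],p[1]/p[2]*f+c["cy"]
    cv2.drawMarker(a,(int((u[0]-160+.5)*10),int((u[1]-205+.5)*10)),(0,255,0),0,20,1)
cv2.imwrite("pics/c9.png",a)
E
```

```text
t: 18.45
tool_pos: [0.5177, -0.221, -0.0161]
tool_rot: [2.142, 2.298, -0.0]
contact_force: [-0.4, -0.3, -0.1]
opening: 0.0003
grip_force: 0.0
```

View pics/c9.png

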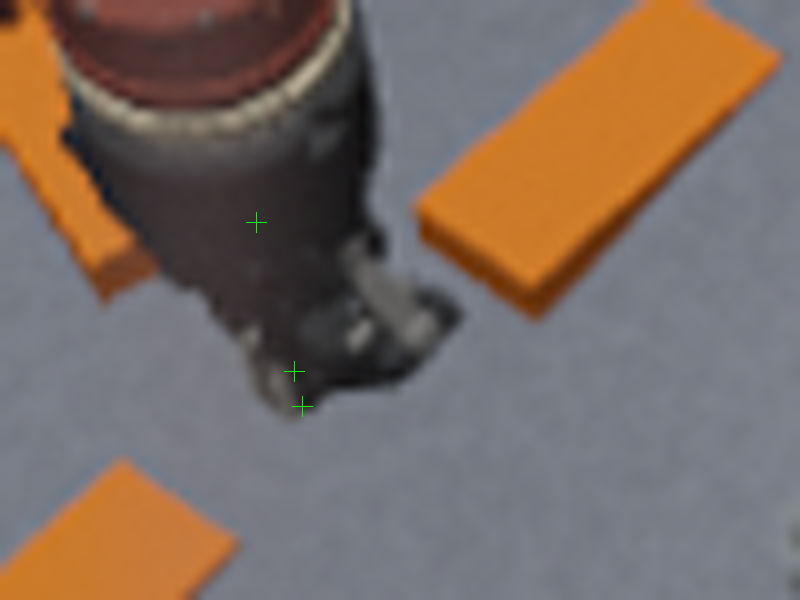

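Both this crop and the last show the same thing: the lowest gripper edge, now near (290,415), follows the descent fully, so the tips are still off the bench. I'll keep feeling downwards.

```bash
python3 -m crank '[[0,0,0.5,0,0,0,-1],[0,0,0.5,0,0,0,-1],[0,0,0.5,0,0,0,-1],[0,0,0.5,0,0,0,-1],[0,0,0.5,0,0,0,-1],[0,0,0.5,0,0,0,-1],[0,0,0.5,0,0,0,-1],[0,0,0.5,0,0,0,-1],[0,0,0,0,0,0,-1],[0,0,0,0,0,0,-1]]'
python3 - <<'E'
from h import *
# lowest robot (dark/light non-bench) pixel near tool, sub-checks, in scene: rows of difference from bench hue
S=get_image("scene").astype(int)
for v in range(236,256):
    print(v,' '.join('%3d'%S[v,u].mean() for u in range(176,212,2)))
E
```

```text
t: 19.38
tool_pos: [0.5177, -0.2209, -0.0202]
tool_rot: [-2.142, -2.298, 0.0]
contact_force: [0.3, 0.6, 0.5]
opening: -0.0
grip_force: 0.0
236 125 126 121  51  51  45  46  37  51  61  51  91  92  53  51 108 124 123
237 125 125 126  53  51  45  42  48  57  58  48  73  95 106  40  89 124 124
238 126 125 130  87  54  45  39  59  56  53 100  55 101 112  43 114 123 123
239 126 125 127 119  95  43  41  50  56  65 105  44  98  95  72 127 125 125
240 124 125 124 126  96  57  42  41  51  56  66  50  71  79 117 128 123 124
241 122 126 124 125  99  58  41  39  43  36  30  48  47  77 129 126 123 123
242 123 127 123 125 118  61  60  41  35  30  25  40  36  99 125 125 124 123
243 124 127 124 125 122  71  80  37  38  28  23  27  45 122 123 125 123 124
244 126 126 126 123 121  67  86  35  31  43  67  86 107 128 123 125 123 126
245 126 126 125 124 124  92  90  33  66 110 114 119 124 123 124 124 124 127
246 126 125 127 124 125 117 110  47 115 126 124 123 124 122 123 125 125 127
247 125 125 128 126 124 127 121 111 129 122 123 121 125 120 125 126 124 127
248 126 122 126 126 123 126 127 127 128 123 124 122 124 126 128 127 123 126
249 127 124 127 124 124 125 127 125 126 123 124 126 126 126 127 125 124 127
250 126 126 127 125 123 123 128 126 123 123 125 128 127 124 125 124 124 125
251 125 125 126 125 125 124 123 124 124 127 127 127 126 123 122 124 122 123
252 124 126 125 126 127 125 123 124 128 128 126 127 124 125 123 123 123 123
253 125 125 125 125 128 128 125 125 128 126 125 124 123 125 124 124 126 123
254 129 124 124 123 127 126 127 127 126 123 124 123 126 124 123 124 125 122
255 127 132 124 124 125 126 125 126 124 124 123 123 126 124 123 126 123 121
```

```bash
python3 -m crank '[[0,0,0.5,0,0,0,-1],[0,0,0.5,0,0,0,-1],[0,0,0.5,0,0,0,-1],[0,0,0.5,0,0,0,-1],[0,0,0.5,0,0,0,-1],[0,0,0.5,0,0,0,-1],[0,0,0,0,0,0,-1],[0,0,0,0,0,0,-1],[0,0,0,0,0,0,-1],[0,0,0,0,0,0,-1]]'
```

```text
t: 20.27
tool_pos: [0.5177, -0.221, -0.0231]
tool_rot: [2.142, 2.298, -0.0]
contact_force: [0.2, 0.3, -1.5]
opening: 0.0003
grip_force: 0.0
```

```bash
cat > w.py <<'E'
from h import *
S=get_image("scene")
for c in blobs(S,*OR,150):
    X=onz("scene",cen(c),.012)
    if X[1]>-.18 and X[0]>.45:
        h=cv2.convexHull(c)[:,0].astype(float)
        # +x long edge: hull points from right extreme to bottom extreme
        q=c[:,0].astype(float);r=q[q[:,0].argmax()];b=q[q[:,1].argmax()]
        P=[onz("scene",p,.0)[:2] for p in (r,b)]
        print("thin+x",r,P[0].round(4),"back+x",b,P[1].round(4),"A",cv2.contourArea(c),"t",ctrl.get_obs()["t"])
E
python3 w.py
python3 -m crank '[[0,0,-41,0,0,0,-1],[0,-16,-9,0,0,0,-1],[0,-16,0,0,0,0,-1],[33,0,0,0,0,0,-1],[33,0,0,0,0,0,-1],[33,0,0,0,0,0,-1],[0,0,20,0,0,0,-1],[0,0,20,0,0,0,-1],[0,0,8,0,0,0,-1],[0,0,0,0,0,0,-1]]'
python3 -m crank '[[0,2,0,0,0,0,-1],[0,2,0,0,0,0,-1],[0,2,0,0,0,0,-1],[0,2,0,0,0,0,-1],[0,2,0,0,0,0,-1],[0,2,0,0,0,0,-1],[0,2,0,0,0,0,-1],[0,2,0,0,0,0,-1],[0,0,0,0,0,0,-1],[0,0,0,0,0,0,-1]]'
python3 w.py
```

```text
thin+x [237. 211.] [ 0.5399 -0.0518] back+x [213. 236.] [ 0.5459 -0.1575] A 488.5 t 20.3167
t: 21.15
tool_pos: [0.4768, -0.1235, -0.0233]
tool_rot: [-2.139, -2.295, 0.003]
contact_force: [-0.6, 0.3, 0.2]
opening: -0.0
grip_force: 0.0
t: 21.98
tool_pos: [0.4951, -0.1233, -0.021]
tool_rot: [2.142, 2.298, 0.0]
contact_force: [-1.4, 0.4, 2.2]
opening: 0.0001
grip_force: 0.7
thin+x [238. 211.] [ 0.542  -0.0499] back+x [214. 236.] [ 0.548  -0.1557] A 454.0 t 22.0333
```

Contact at last: about 1.4 N, and the wedge has moved about 2 mm. I'll push 10 mm more.

```bash
python3 -m crank '[[0,0,-2,0,0,0,-1],[0,2,0,0,0,0,-1],[0,2,0,0,0,0,-1],[0,2,0,0,0,0,-1],[0,2,0,0,0,0,-1],[0,1.5,0,0,0,0,-1],[0,0,0,0,0,0,-1],[0,0,0,0,0,0,-1],[0,0,0,0,0,0,-1],[0,0,0,0,0,0,-1]]'
python3 w.py
python3 -m crank '[[0,-8,0,0,0,0,-1],[0,-8,-5,0,0,0,-1],[0,0,-30,0,0,0,-0.5],[0,0,-20,0,0,0,-0.5],[-38,0,0,0,0,0,-0.5],[-38,0,0,0,0,0,-0.5],[-34,0,0,0,0,0,-0.5],[0,0,0,0,0,0,-0.5],[0,0,0,0,0,0,-0.5],[0,0,0,0,0,0,-0.5]]'
python3 m.py d1;python3 w.py
```

```text
t: 22.87
tool_pos: [0.5043, -0.1226, -0.0191]
tool_rot: [2.142, 2.298, 0.0]
contact_force: [0.2, 1.3, -0.4]
opening: -0.0
grip_force: 0.0
thin+x [239. 211.] [ 0.5442 -0.048 ] back+x [219. 238.] [ 0.5631 -0.151 ] A 433.5 t 22.9167
t: 23.75
tool_pos: [0.4952, -0.2329, 0.0354]
tool_rot: [-2.142, -2.296, -0.0]
contact_force: [0.3, -0.4, -0.7]
opening: 0.0213
grip_force: 0.0
dot (array([0.5269, 0.0215, 0.0714]), np.float64(0.0010784817223339128))
356.0 z2 [array([ 0.5474, -0.0466]), array([ 0.5701, -0.1553]), array([ 0.5268, -0.1633]), array([ 0.5043, -0.0551])] z22 [array([ 0.544 , -0.0458]), array([ 0.5665, -0.1532]), array([ 0.5237, -0.1611]), array([ 0.5015, -0.0542])]
23.85 [ 0.4954 -0.2321  0.0354] [-2.1403 -2.298  -0.    ] [ 0.2738 -0.6795 -0.1793]
thin+x [239. 211.] [ 0.5442 -0.048 ] back+x [219. 238.] [ 0.5631 -0.151 ] A 478.5 t 23.9
```

The wedge now sits at yaw of about 10°, with its centre near (0.5355,-0.104). If pushed square along the tool axis from there, it lines up with the foot.

```bash
python3 -m crank '[[0,23.5,0,0,0,0,-0.5],[0,23,0,0,0,0,-0.5],[0,0,25,0,0,0,-0.5],[0,0,25,0,0,0,-0.5],[0,0,4,0,0,0,-0.5],[10,0,0,0,0,0,-0.5],[10,0,0,0,0,0,-0.5],[10,0,0,0,0,0,-0.5],[10,0,0,0,0,0,-0.5],[0,0,0,0,0,0,-0.5]]'
python3 -m crank '[[5,0,0,0,0,0,-0.5],[5,0,0,0,0,0,-0.5],[5,0,0,0,0,0,-0.5],[5,0,0,0,0,0,-0.5],[5,0,0,0,0,0,-0.5],[5,0,0,0,0,0,-0.5],[5,0,0,0,0,0,-0.5],[5,0,0,0,0,0,-0.5],[0,0,0,0,0,0,-0.5],[0,0,0,0,0,0,-0.5]]'
python3 m.py d2;python3 w.py
```

```text
t: 24.73
tool_pos: [0.54, -0.1883, -0.0169]
tool_rot: [2.139, 2.299, 0.001]
contact_force: [0.8, -0.2, -0.3]
opening: 0.0213
grip_force: 0.0
t: 25.57
tool_pos: [0.5367, -0.15, -0.0183]
tool_rot: [-2.142, -2.298, -0.0]
contact_force: [0.1, 0.1, -0.7]
opening: 0.0213
grip_force: 0.0
dot (array([0.5269, 0.0215, 0.0714]), np.float64(0.0010784817223339128))
339.0 z2 [array([ 0.3605, -0.164 ]), array([ 0.4664, -0.1959]), array([ 0.4541, -0.2395]), array([ 0.3485, -0.207 ])] z22 [array([ 0.3594, -0.1618]), array([ 0.464 , -0.1933]), array([ 0.4519, -0.2364]), array([ 0.3475, -0.2043])]
354.5 z2 [array([ 0.5379, -0.2651]), array([ 0.5512, -0.3776]), array([ 0.5072, -0.3808]), array([ 0.4941, -0.2689])] z22 [array([ 0.5347, -0.2617]), array([ 0.5478, -0.3728]), array([ 0.5044, -0.376 ]), array([ 0.4914, -0.2654])]
199.5 z2 [array([ 0.5565, -0.0275]), array([ 0.5656, -0.1036]), array([ 0.5232, -0.1079]), array([ 0.5142, -0.0322])] z22 [array([ 0.5531, -0.0269]), array([ 0.5621, -0.1021]), array([ 0.5201, -0.1064]), array([ 0.5113, -0.0316])]
25.6667 [ 0.5368 -0.1504 -0.0182] [-2.1422 -2.2976  0.    ] [0.294  0.1795 1.1209]
thin+x [246. 209.] [ 0.5549 -0.0294] back+x [223. 234.] [ 0.5626 -0.1342] A 287.0 t 25.7167
```

```bash
python3 -m crank '[[6,0,0,0,0,0,-0.5],[6,0,0,0,0,0,-0.5],[6,0,0,0,0,0,-0.5],[6,0,0,0,0,0,-0.5],[6,0,0,0,0,0,-0.5],[6,0,0,0,0,0,-0.5],[6,0,0,0,0,0,-0.5],[6,0,0,0,0,0,-0.5],[6,0,0,0,0,0,-0.5],[0,0,0,0,0,0,-0.5]]'
python3 m.py d3 | sed -n '1p;3,9p';python3 w.py
```

```text
t: 26.55
tool_pos: [0.5327, -0.0952, -0.0183]
tool_rot: [-2.141, -2.298, -0.0]
contact_force: [-0.1, -0.2, 0.7]
opening: 0.0214
grip_force: 0.0
dot (array([0.5269, 0.0215, 0.0714]), np.float64(0.0010784817223339128))
356.5 z2 [array([ 0.5373, -0.2649]), array([ 0.5521, -0.3772]), array([ 0.508, -0.381]), array([ 0.4933, -0.2692])] z22 [array([ 0.534 , -0.2615]), array([ 0.5487, -0.3724]), array([ 0.5051, -0.3762]), array([ 0.4906, -0.2658])]
104.0 z2 [array([ 0.5587, -0.0033]), array([ 0.559, -0.045]), array([ 0.5169, -0.045 ]), array([ 0.5166, -0.0035])] z22 [array([ 0.5553, -0.003 ]), array([ 0.5556, -0.0442]), array([ 0.5139, -0.0442]), array([ 0.5137, -0.0032])]
62.5 z2 [array([ 0.5527, -0.0383]), array([ 0.5669, -0.0636]), array([ 0.5202, -0.0887]), array([ 0.5062, -0.0634])] z22 [array([ 0.5493, -0.0376]), array([ 0.5633, -0.0626]), array([ 0.5172, -0.0874]), array([ 0.5034, -0.0624])]
26.65 [ 0.5328 -0.0961 -0.0183] [-2.1413 -2.298   0.0002] [-0.3418 -0.0977 -0.6315]
thin+x [255. 200.] [0.5536 0.0114] back+x [235. 221.] [ 0.5587 -0.0805] A 212.0 t 26.7
```

```bash
python3 -m crank '[[2,0,0,0,0,0,-0.5],[2,0,0,0,0,0,-0.5],[2,0,0,0,0,0,-0.5],[2,0,0,0,0,0,-0.5],[2,0,0,0,0,0,-0.5],[2,0,0,0,0,0,-0.5],[1,0,0,0,0,0,-0.5],[0.5,0,0,0,0,0,-0.5],[0.5,0,0,0,0,0,-0.5],[0,0,0,0,0,0,-0.5]]'
python3 -m crank '[[0.5,0,0,0,0,0,-0.5],[0.5,0,0,0,0,0,-0.5],[0.5,0,0,0,0,0,-0.5],[0.5,0,0,0,0,0,-0.5],[0.3,0,0,0,0,0,-0.5],[0.3,0,0,0,0,0,-0.5],[0.2,0,0,0,0,0,-0.5],[0.2,0,0,0,0,0,-0.5],[0,0,0,0,0,0,-0.5],[0,0,0,0,0,0,-0.5]]'
```

```text
t: 27.53
tool_pos: [0.5321, -0.0824, -0.0181]
tool_rot: [-2.142, -2.298, -0.0]
contact_force: [0.1, 0.7, -0.2]
opening: 0.0212
grip_force: 0.0
t: 28.37
tool_pos: [0.5319, -0.0796, -0.0181]
tool_rot: [2.142, 2.298, 0.0]
contact_force: [0.4, -0.3, 0.5]
opening: 0.0213
grip_force: 0.2
```

```bash
python3 -m crank '[[0.4,0,0,0,0,0,-0.5],[0.4,0,0,0,0,0,-0.5],[0.4,0,0,0,0,0,-0.5],[0.4,0,0,0,0,0,-0.5],[0.4,0,0,0,0,0,-0.5],[0.4,0,0,0,0,0,-0.5],[0.3,0,0,0,0,0,-0.5],[0.3,0,0,0,0,0,-0.5],[0.3,0,0,0,0,0,-0.5],[0.3,0,0,0,0,0,-0.5]]'
python3 w.py
```

```text
t: 29.2
tool_pos: [0.5316, -0.076, -0.0181]
tool_rot: [2.142, 2.298, -0.0]
contact_force: [0.4, -1.1, 0.8]
opening: 0.0214
grip_force: 0.4
```

```bash
python3 -m crank '[[0.4,0,0,0,0,0,-0.5],[0.4,0,0,0,0,0,-0.5],[0.4,0,0,0,0,0,-0.5],[0.4,0,0,0,0,0,-0.5],[0.4,0,0,0,0,0,-0.5],[0.4,0,0,0,0,0,-0.5],[0.3,0,0,0,0,0,-0.5],[0.3,0,0,0,0,0,-0.5],[0.3,0,0,0,0,0,-0.5],[0.3,0,0,0,0,0,-0.5]]'
```

```text
t: 30.08
tool_pos: [0.5314, -0.0724, -0.0181]
tool_rot: [2.142, 2.298, 0.0]
contact_force: [1.0, -1.3, 1.2]
opening: 0.0211
grip_force: 0.4
```

```bash
python3 -m crank '[[0.4,0,0,0,0,0,-0.5],[0.4,0,0,0,0,0,-0.5],[0.4,0,0,0,0,0,-0.5],[0.4,0,0,0,0,0,-0.5],[0.4,0,0,0,0,0,-0.5],[0.4,0,0,0,0,0,-0.5],[0.3,0,0,0,0,0,-0.5],[0.3,0,0,0,0,0,-0.5],[0.3,0,0,0,0,0,-0.5],[0.3,0,0,0,0,0,-0.5]]'
```

```text
t: 30.92
tool_pos: [0.5311, -0.0688, -0.0181]
tool_rot: [2.142, 2.298, -0.0]
contact_force: [-0.3, -1.3, 1.0]
opening: 0.0212
grip_force: 0.5
```

```bash
python3 -m crank '[[0.4,0,0,0,0,0,-0.5],[0.4,0,0,0,0,0,-0.5],[0.4,0,0,0,0,0,-0.5],[0.4,0,0,0,0,0,-0.5],[0.4,0,0,0,0,0,-0.5],[0.4,0,0,0,0,0,-0.5],[0.3,0,0,0,0,0,-0.5],[0.3,0,0,0,0,0,-0.5],[0.3,0,0,0,0,0,-0.5],[0.3,0,0,0,0,0,-0.5]]'
```

```text
t: 31.75
tool_pos: [0.531, -0.0661, -0.018]
tool_rot: [2.141, 2.297, -0.002]
contact_force: [-0.9, -7.1, -0.4]
opening: 0.0216
grip_force: 3.1
```

The push has stiffened to about 7 N, so the wedge is seated. I'll back off, shut the fingers and go above the dot.

```bash
python3 -m crank '[[-6,0,0,0,0,0,-0.5],[-9,0,0,0,0,0,-0.5],[0,0,-36,0,0,0,-1],[0,0,-36,0,0,0,-1],[0,0,-36,0,0,0,-1],[34,1,0,0,0,0,-1],[34,1,0,0,0,0,-1],[35,0,0,0,0,0,-1],[0,0,10,0,0,0,-1],[0,0,15,0,0,0,-1]]'
python3 - <<'E'
from h import *
T,S=get_image("top"),get_image("scene")
ys=blobs(S,*YE,5); print("scene dot",[onz("scene",cen(c),.0695).round(4) for c in ys])
o=ctrl.get_obs();print(o["t"],o["tool_pos"],o["contact_force"])
E
python3 w.py
```

```text
t: 32.58
tool_pos: [0.5279, 0.0241, 0.0662]
tool_rot: [2.137, 2.3, 0.004]
contact_force: [-0.4, -0.5, -0.7]
opening: 0.0002
grip_force: 0.0
scene dot [array([0.5256, 0.022 , 0.0695])]
32.6833 [0.52426895 0.02305449 0.06196746] [-0.2236627   0.28297295 -1.29178271]
thin+x [255. 200.] [0.5536 0.0114] back+x [241. 214.] [ 0.5556 -0.0517] A 283.0 t 32.7333
```

```bash
python3 -m crank '[[-1,2,3,0,0,0,-1],[0,0,3,0,0,0,-1],[0,0,2,0,0,0,-1],[0,0,1,0,0,0,-1],[0,0,0.5,0,0,0,-1],[0,0,0.5,0,0,0,-1],[0,0,0.5,0,0,0,-1],[0,0,0,0,0,0,-1],[0,0,0,0,0,0,-1],[0,0,0,0,0,0,-1]]'
```

```text
t: 33.57
tool_pos: [0.5288, 0.0219, 0.0545]
tool_rot: [2.142, 2.298, 0.0]
contact_force: [0.1, 0.5, -0.1]
opening: -0.0003
grip_force: 0.0
```

```bash
python3 -m crank '[[0,-2,0.5,0,0,0,-1],[0,0,0.5,0,0,0,-1],[0,0,0.5,0,0,0,-1],[0,0,0.5,0,0,0,-1],[0,0,0.3,0,0,0,-1],[0,0,0.3,0,0,0,-1],[0,0,0.3,0,0,0,-1],[0,0,0.3,0,0,0,-1],[0,0,0,0,0,0,-1],[0,0,0,0,0,0,-1]]'
```

```text
t: 34.4
tool_pos: [0.5268, 0.0217, 0.0512]
tool_rot: [-2.142, -2.298, 0.0]
contact_force: [-0.1, -0.2, -0.2]
opening: -0.0001
grip_force: 0.0
```

```bash
python3 -m crank '[[0,0,0.3,0,0,0,-1],[0,0,0.3,0,0,0,-1],[0,0,0.3,0,0,0,-1],[0,0,0.2,0,0,0,-1],[0,0,0.2,0,0,0,-1],[0,0,0.2,0,0,0,-1],[0,0,0.2,0,0,0,-1],[0,0,0,0,0,0,-1],[0,0,0,0,0,0,-1],[0,0,0,0,0,0,-1]]'
```

```text
t: 35.23
tool_pos: [0.5268, 0.0217, 0.0495]
tool_rot: [2.142, 2.298, 0.0]
contact_force: [0.2, -0.9, -0.2]
opening: 0.0001
grip_force: 0.0
```

```bash
python3 -m crank '[[0,0,0.3,0,0,0,-1],[0,0,0.3,0,0,0,-1],[0,0,0.3,0,0,0,-1],[0,0,0.3,0,0,0,-1],[0,0,0.2,0,0,0,-1],[0,0,0.2,0,0,0,-1],[0,0,0.2,0,0,0,-1],[0,0,0.2,0,0,0,-1],[0,0,0,0,0,0,-1],[0,0,0,0,0,0,-1]]'
```

```text
t: 36.07
tool_pos: [0.5268, 0.0217, 0.0475]
tool_rot: [-2.142, -2.298, -0.0]
contact_force: [-0.8, 0.9, -0.4]
opening: -0.0001
grip_force: 0.0
```

```bash
python3 -m crank '[[0,0,0.3,0,0,0,-1],[0,0,0.3,0,0,0,-1],[0,0,0.3,0,0,0,-1],[0,0,0.3,0,0,0,-1],[0,0,0.2,0,0,0,-1],[0,0,0.2,0,0,0,-1],[0,0,0.2,0,0,0,-1],[0,0,0.2,0,0,0,-1],[0,0,0,0,0,0,-1],[0,0,0,0,0,0,-1]]'
```

```text
t: 36.9
tool_pos: [0.5267, 0.0217, 0.0455]
tool_rot: [-2.142, -2.298, 0.0]
contact_force: [-0.5, 0.2, 0.3]
opening: -0.0002
grip_force: 0.0
```

```bash
python3 -m crank '[[0,0,0.3,0,0,0,-1],[0,0,0.3,0,0,0,-1],[0,0,0.3,0,0,0,-1],[0,0,0.3,0,0,0,-1],[0,0,0.2,0,0,0,-1],[0,0,0.2,0,0,0,-1],[0,0,0.2,0,0,0,-1],[0,0,0.2,0,0,0,-1],[0,0,0,0,0,0,-1],[0,0,0,0,0,0,-1]]'
```

```text
t: 37.73
tool_pos: [0.5267, 0.0217, 0.0435]
tool_rot: [-2.142, -2.298, 0.0]
contact_force: [0.4, -0.4, 0.3]
opening: -0.0001
grip_force: 0.0
```

```bash
python3 -m crank '[[0,0,0.3,0,0,0,-1],[0,0,0.3,0,0,0,-1],[0,0,0.3,0,0,0,-1],[0,0,0.3,0,0,0,-1],[0,0,0.2,0,0,0,-1],[0,0,0.2,0,0,0,-1],[0,0,0.2,0,0,0,-1],[0,0,0.2,0,0,0,-1],[0,0,0,0,0,0,-1],[0,0,0,0,0,0,-1]]'
```

```text
t: 38.57
tool_pos: [0.5267, 0.0217, 0.0415]
tool_rot: [-2.142, -2.298, 0.0]
contact_force: [0.1, -0.5, -0.6]
opening: 0.0001
grip_force: 0.0
```

```bash
python3 -m crank '[[0,0,0.3,0,0,0,-1],[0,0,0.3,0,0,0,-1],[0,0,0.3,0,0,0,-1],[0,0,0.3,0,0,0,-1],[0,0,0.2,0,0,0,-1],[0,0,0.2,0,0,0,-1],[0,0,0.2,0,0,0,-1],[0,0,0.2,0,0,0,-1],[0,0,0,0,0,0,-1],[0,0,0,0,0,0,-1]]'
```

```text
t: 39.4
tool_pos: [0.5269, 0.0217, 0.0408]
tool_rot: [-2.142, -2.298, 0.001]
contact_force: [-4.1, 0.4, 9.0]
opening: -0.0001
grip_force: 4.3
```

Contact at 9 N. I'll add a touch and hold for a second.

```bash
python3 -m crank '[[0,0,0.2,0,0,0,-1],[0,0,0,0,0,0,-1],[0,0,0,0,0,0,-1],[0,0,0,0,0,0,-1],[0,0,0,0,0,0,-1],[0,0,0,0,0,0,-1],[0,0,0,0,0,0,-1],[0,0,0,0,0,0,-1],[0,0,0,0,0,0,-1],[0,0,0,0,0,0,-1]]'
```

```text
t: 40.23
tool_pos: [0.5269, 0.0217, 0.0408]
tool_rot: [-2.142, -2.298, 0.001]
contact_force: [-5.7, 0.2, 9.0]
opening: -0.0003
grip_force: 4.8
```

```bash
python3 -m crank '[[0,0,0.1,0,0,0,-1],[0,0,0,0,0,0,-1],[0,0,0,0,0,0,-1],[0,0,0,0,0,0,-1],[0,0,-1,0,0,0,-1],[0,0,-2,0,0,0,-1],[0,0,-15,0,0,0,-1],[0,0,-25,0,0,0,-1],[0,0,-25,0,0,0,-1],[0,0,-10,0,0,0,-1]]'
python3 -m crank '[[-20,0,0,0,0,0,-1],[-40,0,0,0,0,0,-1],[-40,0,0,0,0,0,-1],[-40,0,0,0,0,0,-1],[-40,0,0,0,0,0,-1],[-20,0,0,0,0,0,-1],[0,0,0,0,0,0,-1],[0,0,0,0,0,0,-1],[0,0,0,0,0,0,-1],[0,0,0,0,0,0,-1]]'
python3 m.py d4; python3 w.py
```

```text
t: 41.07
tool_pos: [0.5287, 0.0215, 0.1206]
tool_rot: [2.139, 2.295, 0.005]
contact_force: [0.9, 0.6, 0.0]
opening: 0.0001
grip_force: 0.0
t: 41.9
tool_pos: [0.5405, -0.1765, 0.1167]
tool_rot: [-2.14, -2.299, -0.0]
contact_force: [0.2, 0.6, 0.3]
opening: -0.0001
grip_force: 0.0
dot (array([0.5269, 0.0215, 0.0714]), np.float64(0.0010784817223339128))
74.5 z2 [array([ 0.3529, -0.1913]), array([ 0.4303, -0.22  ]), array([ 0.4251, -0.2352]), array([ 0.3477, -0.2064])] z22 [array([ 0.3518, -0.1888]), array([ 0.4284, -0.2171]), array([ 0.4232, -0.2322]), array([ 0.3467, -0.2037])]
318.5 z2 [array([ 0.5366, -0.2663]), array([ 0.5513, -0.3773]), array([ 0.508, -0.381]), array([ 0.4935, -0.2705])] z22 [array([ 0.5334, -0.2628]), array([ 0.5479, -0.3725]), array([ 0.5051, -0.3762]), array([ 0.4908, -0.267 ])]
175.0 z2 [array([ 0.5623, -0.0033]), array([ 0.5626, -0.0555]), array([ 0.517 , -0.0554]), array([ 0.5166, -0.0035])] z22 [array([ 0.5588, -0.003 ]), array([ 0.5591, -0.0545]), array([ 0.514 , -0.0545]), array([ 0.5137, -0.0032])]
42.0 [ 0.5407 -0.1765  0.117 ] [-2.1401 -2.2994 -0.0001] [-0.5336 -0.2263  0.7476]
thin+x [255. 200.] [0.5536 0.0114] back+x [241. 214.] [ 0.5556 -0.0517] A 283.0 t 42.05
```

```bash
python3 -c "
from station import ctrl
print(ctrl.finish_job())"
```

```text
the job is handed in; nothing more can be done
None
```

The job is handed in at about 42 s: the wedge is seated under the hanging foot (its final push read about 7 N, above the 4–5 N given), the yellow dot was pressed with about 9 N for over a second and did not shift in the camera views, and the hand is clear.

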